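# Size an unmarked centrifuge rotor plug in a stepped hole gauge

### The job

Find out which bore the unmarked plug on the green mat fits: hold it upright by its stem and try it gently in the stepped hole gauge, beginning at the lowest step with the smallest bore and going up step by step, feeling around for the bore at each, and never forcing it. Leave it fully home and upright in the first bore that it enters, and let go of it. Leave the two plugs on the wooden board, and the vial and dropper bottle, where they are.

Things in the scene. Friction and masses are not known exactly. Their poses are not given: they have to be found in the camera images.
- gauge: stepped hole gauge, fixed: dark steel tray 78 x 280 mm (x, y) with a bored aluminium staircase 60 x 248 mm, clamped up to 5 mm off-centre along y, sprung: pressed down it yields 1 mm per 4 N after the first 2.5 N, 6 mm at most. Four level steps, 62 mm long, rise 5 mm each from the -y end (lowest, smallest bore, one dot on the front) to the +y end (four dots). Origin under the centre, z up
- step1 (a point): centre of the nominal bore mouth in the top face of step 1, 32 mm above the worktop; bore 24 mm wide, round, blind, 12 mm deep. The real bore lies up to 5 mm from here either way along the gauge's y axis (none across), alike for all steps. A plug suits a bore 2 mm wider than its disc; home, its underside is on the bore's floor and its disc 2 mm proud
- step2 (a point): centre of the nominal bore mouth in the top face of step 2, 37 mm above the worktop; bore 28 mm wide, round, blind, 12 mm deep. The real bore lies up to 5 mm from here either way along the gauge's y axis (none across), alike for all steps. A plug suits a bore 2 mm wider than its disc; home, its underside is on the bore's floor and its disc 2 mm proud
- step3 (a point): centre of the nominal bore mouth in the top face of step 3, 42 mm above the worktop; bore 32 mm wide, round, blind, 12 mm deep. The real bore lies up to 5 mm from here either way along the gauge's y axis (none across), alike for all steps. A plug suits a bore 2 mm wider than its disc; home, its underside is on the bore's floor and its disc 2 mm proud
- step4 (a point): centre of the nominal bore mouth in the top face of step 4, 47 mm above the worktop; bore 36 mm wide, round, blind, 12 mm deep. The real bore lies up to 5 mm from here either way along the gauge's y axis (none across), alike for all steps. A plug suits a bore 2 mm wider than its disc; home, its underside is on the bore's floor and its disc 2 mm proud
- green_mat: green square mat 60 x 60 mm, 4 mm thick, fixed; the plug to be sized stands near its middle; origin under its centre
- board: light wooden board 70 x 150 mm (long in y), 4 mm thick, fixed; the two other plugs stand on it; origin under its centre
- plug_a: unmarked rotor plug, loose, 40 g: white disc 14 mm thick with a grey grip stem on its middle (14 mm diameter, 14 to 52 mm above the underside); origin at the centre of the underside, z up along the stem. The plugs look alike; their discs measure 26, 30 and 34 mm across, which is which is not told. Pressing it on the gauge with over 20 N is too rough
- plug_b: unmarked rotor plug, loose, 40 g: white disc 14 mm thick with a grey grip stem on its middle (14 mm diameter, 14 to 52 mm above the underside); origin at the centre of the underside, z up along the stem. The plugs look alike; their discs measure 26, 30 and 34 mm across, which is which is not told. Pressing it on the gauge with over 20 N is too rough
- plug_c: unmarked rotor plug, loose, 40 g: white disc 14 mm thick with a grey grip stem on its middle (14 mm diameter, 14 to 52 mm above the underside); origin at the centre of the underside, z up along the stem. The plugs look alike; their discs measure 26, 30 and 34 mm across, which is which is not told. Pressing it on the gauge with over 20 N is too rough
- vial: small screw-cap sample vial with black cap, 23 mm wide, 52 mm high, loose bystander; origin at the centre of its underside
- drops: square black dropper bottle with blue cap, 29 mm wide, 57 mm high, loose bystander; origin at the centre of its underside

How it is judged:
On the way, in this order (a step that is already met when the one before it is completed fails the run):
1. the plug is tried, upright, on the bore of the lowest step: within 10 mm of its nominal centre and resting on it with more than 0.7 N (((horizontal distance between plug_a and step1 below 0.01 m and angle between plug_a's own z axis and vertical below 0.15 rad and (contact force between plug_a and gauge above 0.7 N or z of plug_a in the frame of step1 below -0.003 m)) or (horizontal distance between plug_b and step1 below 0.01 m and angle between plug_b's own z axis and vertical below 0.15 rad and (contact force between plug_b and gauge above 0.7 N or z of plug_b in the frame of step1 below -0.003 m)) or (horizontal distance between plug_c and step1 below 0.01 m and angle between plug_c's own z axis and vertical below 0.15 rad and (contact force between plug_c and gauge above 0.7 N or z of plug_c in the frame of step1 below -0.003 m)))), for 0.05 s.
2. then it is tried on (or enters) the bore of the second step, likewise (((horizontal distance between plug_a and step2 below 0.01 m and angle between plug_a's own z axis and vertical below 0.15 rad and (contact force between plug_a and gauge above 0.7 N or z of plug_a in the frame of step2 below -0.003 m)) or (horizontal distance between plug_b and step2 below 0.01 m and angle between plug_b's own z axis and vertical below 0.15 rad and (contact force between plug_b and gauge above 0.7 N or z of plug_b in the frame of step2 below -0.003 m)) or (horizontal distance between plug_c and step2 below 0.01 m and angle between plug_c's own z axis and vertical below 0.15 rad and (contact force between plug_c and gauge above 0.7 N or z of plug_c in the frame of step2 below -0.003 m)))), for 0.05 s.
3. then it is fully home in the second step if it fits there, else tried on (or entering) the bore of the third step, likewise (((horizontal distance between plug_a and step2 below 0.009 m and z of plug_a in the frame of step2 below -0.01 m and angle between plug_a's own z axis and vertical below 0.08 rad) or (horizontal distance between plug_b and step3 below 0.01 m and angle between plug_b's own z axis and vertical below 0.15 rad and (contact force between plug_b and gauge above 0.7 N or z of plug_b in the frame of step3 below -0.003 m)) or (horizontal distance between plug_c and step3 below 0.01 m and angle between plug_c's own z axis and vertical below 0.15 rad and (contact force between plug_c and gauge above 0.7 N or z of plug_c in the frame of step3 below -0.003 m)))), for 0.05 s.
At the end, for the whole second after the job is handed in: The mat's plug is in the bore it fits (26 mm disc: step 2, 30: step 3, 34: step 4), underside over 10 mm below the step top, within 9 mm of the nominal centre, tilt under 0.08 rad, at rest, let go. The other two stand upright on the board, under 20 mm from their start ((((horizontal distance between plug_a and step2 below 0.009 m and z of plug_a in the frame of step2 below -0.01 m and angle between plug_a's own z axis and vertical below 0.08 rad) and linear speed of plug_a below 0.02 m/s and contact force between plug_a and the fingers below 0.1 N and horizontal distance between each of plug_b, plug_c and board below 0.07 m and distance of each of plug_b, plug_c from where it was at the start of the episode below 0.02 m and angle between each of plug_b, plug_c's own z axis and vertical below 0.1 rad) or ((horizontal distance between plug_b and step3 below 0.009 m and z of plug_b in the frame of step3 below -0.01 m and angle between plug_b's own z axis and vertical below 0.08 rad) and linear speed of plug_b below 0.02 m/s and contact force between plug_b and the fingers below 0.1 N and horizontal distance between each of plug_a, plug_c and board below 0.07 m and distance of each of plug_a, plug_c from where it was at the start of the episode below 0.02 m and angle between each of plug_a, plug_c's own z axis and vertical below 0.1 rad) or ((horizontal distance between plug_c and step4 below 0.009 m and z of plug_c in the frame of step4 below -0.01 m and angle between plug_c's own z axis and vertical below 0.08 rad) and linear speed of plug_c below 0.02 m/s and contact force between plug_c and the fingers below 0.1 N and horizontal distance between each of plug_a, plug_b and board below 0.07 m and distance of each of plug_a, plug_b from where it was at the start of the episode below 0.02 m and angle between each of plug_a, plug_b's own z axis and vertical below 0.1 rad))); the robot touches nothing.
It fails at once if a plug is pressed against the gauge with more than 20 N (contact force between any of plug_a, plug_b, plug_c and gauge above 20 N).
It fails at once if the plug is put into a bore too large for it, more than 4 mm deep ((horizontal distance between plug_a and step3 below 0.012 m and z of plug_a in the frame of step3 below -0.004 m) or (horizontal distance between plug_a and step4 below 0.012 m and z of plug_a in the frame of step4 below -0.004 m) or (horizontal distance between plug_b and step4 below 0.012 m and z of plug_b in the frame of step4 below -0.004 m)).
It fails at once if the vial or the dropper bottle is moved by more than 30 mm or tipped over (distance of any of vial, drops from where it was at the start of the episode above 0.03 m or angle between any of vial, drops's own z axis and vertical above 0.4 rad).
It also fails if it takes over 72 s, if anything falls off the work surface, if the arm or the gripper's body presses on something with over 40 N, if the wrist force passes 120 N, or if a joint passes its speed limit or range.

### The arm

A 6-joint arm with a two-finger parallel gripper is mounted at the origin on a cart in front of the work surface, level with it; the furniture and walls round the work are solid. World frame = base frame: x ahead of the robot, y to its left, z up, the work surface at z = 0. Lengths are in m, angles in rad, forces in N, time in s.
With the tool pointing down it reaches from about 0.35 to 0.975 m from the base axis. Payload 4.9 kg.
Tool frame: the origin (TCP) lies on the mounting face of the last link; the fingertips stand 173 mm ahead of it and the grasp point (between the pads) lies 155 mm ahead of it; z points along the fingers, y is the line along which they close (so a half turn about z gives the same grasp; the last joint's range is limited). The gripper opens to 85 mm and grips with 20 to 120 N. Pads are 22 mm wide; open, the fingers measure 114 mm over their backs; the gripper's body (76 mm by 85 mm) begins 54 mm behind the grasp point. The pads swing forward as they close: fully open they stand 13 mm farther back than shut.
Start: joints at [-1.436, 0.053, 1.613, -0, 1.476, -0.119], TCP at [0.157, -0.605, 0.405] pointing down, gripper open.
Joint ranges: [-3.01, 3.01], [-1.01, 2.22], [0.06, 2.58], [-1.02, 4.17], [0.09, 2.62], [-3.14, 3.14]. Speed limits (rad/s): [2.57, 2.57, 3.14, 3.14, 3.14, 3.14].

### API

Orientations are given as a rotation vector (axis times angle).
In Python, from station import monitor, eyes, finish_job gives the robot as it stands. The module is installed in compiled form; this text tells all that it offers.
- The arm moves only by the tool step_arm, never from a script. Its argument "commands" is a list of rows, each a list of 3 entries, a list of its own where there are three numbers: the opening in per cent of the stroke, from 0 (shut) to 100 (fully open), then the shift along the tool's x, y, z in mm, then the turn about the tool's z in degrees. In form: [[hand, [x, y, z], yaw], ...]. A call has 1 to 12 rows; each row is the pose to reach, as a shift and turn from the pose commanded when the call began, along the tool's axes at that moment; what a row does not reach only later rows make up. A row lasts 1/8 s, in which the tool goes at most 62.5 mm and 10.7 degrees, less where a joint would pass 70% of its speed; a pose out of reach is approached as far as the arm can. A call with a gripper value outside its range is refused whole. The fingers move at their own pace and stop on an object; "squeeze" is the grip in N (left out, the last holds). Time passes only in rows, so rows that repeat a pose let the fingers close. It gives the time, the measured TCP pose, the force, the opening and the grip force at its end, in the units of the state.
- monitor.get_obs(): the state, without advancing time (a new reading comes with each control period).
- eyes.get_image(name): name is "scene" or "top"; returns the picture (384x512x3 uint8, red, green, blue); there is no depth.
- eyes.camera_info(name): a dict with "camera_matrix" (3x3 intrinsics, pixels), "k1" (the pictures are not rectified: a ray, as slopes to the right and down, at radius r is drawn at 1 + k1 r^2 times it, then the intrinsics apply), "extrinsics" (4x4, takes a point from camera to world coordinates). Camera axes: x right, y down, z forward; pixel columns grow to the right and rows downward; lengths in m; the calibration is good to about 2 mm. A picture is of the moment at which its call begins. camera_info takes no time and is no camera call.
- finish_job(): hands the job in; it is judged then, once.
The state is a dict: "t": time; "q": joint angles; "dq": joint speeds; "effort": joint torques, N m; "tool_pos": TCP position; "tool_rot": TCP orientation; "contact_force": force on the tool from outside, world axes, zero at the start; "wrist_torque": the same for the moment, N m; "opening": finger opening in m; "grip_force": force on a finger pad.
Only numpy, scipy, OpenCV 4.12 (cv2) and the standard library are available. Lean on these libraries where they do the work, as an engineer would, in place of code of your own. Each camera call takes 0.05 s, during which the arm holds its last target. There are 200 camera calls.

## Working session

There is one attempt and no reset: what is moved stays moved. The work goes in short steps, Python scripts to look and compute and a tool call to move; the robot and the scene stay as the last step left them, time stands still between calls to the robot, and variables do not carry over. Pictures are saved under pics/ and viewed, at most 10 in all, crops included, and the job is handed in when it is done.

Besides the shell and the picture viewer there is one more tool, called after "Call:" in YAML: its name, and indented under it one key for each argument. step_arm: Moves the arm, as the interface text tells. Its arguments: {"type":"object","properties":{"commands":{"type":"array"},"squeeze":{"type":"number"}},"required":["commands"]}

```bash
mkdir -p pics; cat > h.py <<'E'
import numpy as np, cv2
from station import monitor, eyes, finish_job
def px2w(name,uv,z):
    c=eyes.camera_info(name);K=np.array(c["camera_matrix"]);T=np.array(c["extrinsics"])
    d=np.array([(uv[0]-K[0,2])/K[0,0],(uv[1]-K[1,2])/K[1,1]]);s=d.copy()
    for _ in range(20): s=d/(1+c["k1"]*(s@s))
    r=T[:3,:3]@np.array([*s,1]);o=T[:3,3]
    return o+r*(z-o[2])/r[2]
def w2px(name,p):
    c=eyes.camera_info(name);K=np.array(c["camera_matrix"]);T=np.array(c["extrinsics"])
    q=T[:3,:3].T@(np.array(p)-T[:3,3]);s=q[:2]/q[2];s=s*(1+c["k1"]*(s@s))
    return K[:2,:2]@s+K[:2,2]
def snap(name,f):
    im=cv2.cvtColor(eyes.get_image(name),cv2.COLOR_RGB2BGR);cv2.imwrite(f,im);return im
E
python3 - <<'E'
from h import *
a=snap("top","pics/t0.png");b=snap("scene","pics/s0.png")
for n in("top","scene"):
    c=eyes.camera_info(n);print(n,np.round(c["camera_matrix"],1).tolist(),c["k1"],np.round(c["extrinsics"],3).tolist())
o=monitor.get_obs();print(o["t"],o["tool_pos"],o["tool_rot"],o["contact_force"],o["opening"])
E
```

```text
top [[481.6, 0.0, 257.6], [0.0, 481.6, 200.1], [0.0, 0.0, 1.0]] -0.19337105954415051 [[0.022, -0.981, 0.195, 0.249], [-1.0, -0.025, -0.017, -0.013], [0.022, -0.194, -0.981, 1.467], [0.0, 0.0, 0.0, 1.0]]
scene [[480.2, 0.0, 257.8], [0.0, 480.2, 192.1], [0.0, 0.0, 1.0]] 0.04926714451574991 [[-0.639, -0.363, 0.678, -0.293], [-0.77, 0.292, -0.568, 0.658], [0.008, -0.885, -0.466, 0.626], [0.0, 0.0, 0.0, 1.0]]
0.1 [ 0.15688222 -0.60473136  0.40356461] [-3.11444231e+00 -3.97316365e-01  6.19266297e-05] [ 0.10391912 -0.28512326  0.03675929] 0.08487192621309027
```

View pics/t0.png

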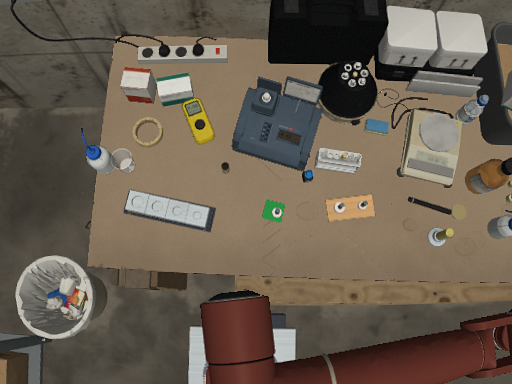

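View pics/s0.png

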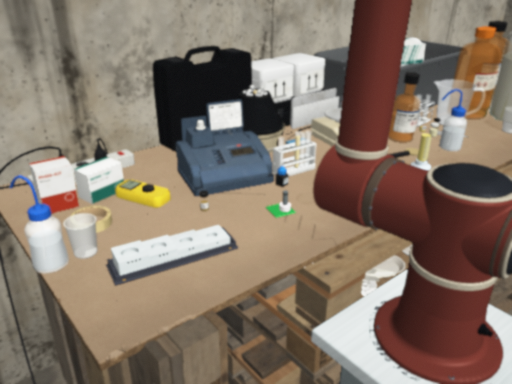

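Top view: gauge around (170,210), green mat with plug at (273,211), board with two plugs at (350,207), vial (225,167), dropper (308,175). I'll measure the mat, plug and gauge, and view an enlarged crop.

```bash
python3 - <<'E'
from h import *
a=cv2.imread("pics/t0.png")
def cr(x0,x1,y0,y1,w): return cv2.resize(a[y0:y1,x0:x1],(w,int(w*(y1-y0)/(x1-x0))),interpolation=cv2.INTER_CUBIC)
g=cr(115,225,180,240,640);m=cr(250,298,192,228,300);
c=np.zeros((590,640,3),np.uint8);c[:g.shape[0]]=g;c[g.shape[0]+5:g.shape[0]+5+m.shape[0],:300]=m
cv2.imwrite("pics/c0.png",c)
hsv=cv2.cvtColor(a,cv2.COLOR_BGR2HSV)
gm=cv2.inRange(hsv,(45,120,60),(80,255,255)); 
cs=max(cv2.findContours(gm,0,2)[0],key=cv2.contourArea);r=cv2.minAreaRect(cv2.convexHull(cs));print("mat",r,px2w("top",r[0],.004))
pts=[px2w("top",p,.004)[:2] for p in cv2.boxPoints(r)];print(np.round(pts,3).tolist())
roi=np.zeros(a.shape[:2],np.uint8);roi[185:235,115:225]=255
w=cv2.inRange(hsv,(0,0,150),(180,45,255))&roi
cs=max(cv2.findContours(w,0,2)[0],key=cv2.contourArea);r=cv2.minAreaRect(cs);print("stair",r)
pts=[px2w("top",p,.04)[:2] for p in cv2.boxPoints(r)];print(np.round(pts,4).tolist())
E
```

```text
mat ((273.058837890625, 210.7647247314453), (18.91777801513672, 18.432706832885742), 14.03624439239502) [ 0.50687629 -0.08660046  0.004     ]
[[0.485, -0.052], [0.542, -0.065], [0.529, -0.122], [0.472, -0.109]]
stair ((166.588134765625, 208.1811981201172), (81.65386199951172, 19.85494613647461), 12.724355697631836)
[[0.4944, 0.3659], [0.5549, 0.3568], [0.5055, 0.1095], [0.4464, 0.1202]]
```

View pics/c0.png

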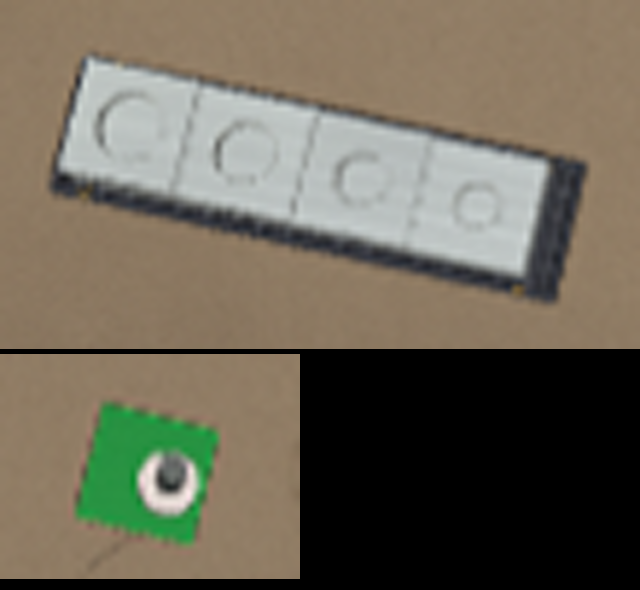

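```bash
python3 - <<'E'
from h import *
a=cv2.imread("pics/t0.png");hsv=cv2.cvtColor(a,cv2.COLOR_BGR2HSV)
roi=np.zeros(a.shape[:2],np.uint8);roi[200:222,264:286]=255
for v in(150,170,190):
    w=cv2.inRange(hsv,(0,0,v),(180,60,255))&roi
    cs=max(cv2.findContours(w,0,1)[0],key=cv2.contourArea)
    (c,r)=cv2.minEnclosingCircle(cs);print("disc",c,r,px2w("top",c,.018),len(cs),cv2.boundingRect(cs))
d=cv2.inRange(hsv,(0,0,0),(180,110,110))&roi
cs=max(cv2.findContours(d,0,1)[0],key=cv2.contourArea);print("stem",cv2.boundingRect(cs),cs.reshape(-1,2).min(0))
print("stemtop",px2w("top",(277.3,209.3),.056))
B=[(197,215.2),(177.2,210.8),(157.1,206.1),(138.2,201.7)]
P=np.array([px2w("top",b,.032+.005*i) for i,b in enumerate(B)]);print(P.round(4).tolist())
d=P[3]-P[0];print(np.hypot(*d[:2]),np.degrees(np.arctan2(-d[0],d[1])))
E
```

```text
disc (276.5, 212.27777099609375) 4.954827785491943 [ 0.49997548 -0.0964925   0.018     ] 37 (272, 208, 10, 10)
disc (276.5, 212.0) 4.717090606689453 [ 0.5008368  -0.09648014  0.018     ] 35 (272, 208, 10, 9)
disc (276.4677429199219, 212.14515686035156) 4.612269878387451 [ 0.50038421 -0.09638787  0.018     ] 32 (272, 209, 10, 8)
stem (275, 209, 5, 5) [275 209]
stemtop [ 0.50244364 -0.09654813  0.056     ]
[[0.4824, 0.1443, 0.032], [0.4934, 0.2044, 0.037], [0.5053, 0.2657, 0.042], [0.5163, 0.3235, 0.047]]
0.18237829861920757 -10.72908962758141
```

Call:
step_arm:
  commands:
    - [100,[42,-37,0],0]
    - [100,[84,-74,0],0]
    - [100,[126,-111,0],0]
    - [100,[168,-148,0],3]
    - [100,[210,-185,0],7]
    - [100,[252,-222,20],11]
    - [100,[294,-259,40],15]
    - [100,[336,-296,60],19]
    - [100,[378,-333,80],23]
    - [100,[420,-370,100],25.3]
    - [100,[460,-405,120],25.3]
    - [100,[460,-405,134],25.3]
  squeeze: 30

```text
t: 1.6
tool_pos: [0.5012, -0.0947, 0.2692]
tool_rot: [-3.128, 0.286, 0.003]
contact_force: [-0.2, -0.4, 0.0]
opening: 0.085
grip_force: 0.0
```

Call:
step_arm:
  commands:
    - [100,[0,0,0],0]
    - [100,[0,0,0],0]

```text
t: 1.85
tool_pos: [0.5002, -0.0984, 0.2712]
tool_rot: [3.127, -0.297, 0.001]
contact_force: [0.8, -0.0, -0.5]
opening: 0.0853
grip_force: 0.0
```

```bash
cat >> h.py <<'E'
def st():
    o=monitor.get_obs();R=cv2.Rodrigues(np.array(o["tool_rot"],float))[0]
    print("t",round(o["t"],2),"pos",np.round(np.array(o["tool_pos"])*1e3,1),"yaw",round(float(np.degrees(np.arctan2(R[1,0],R[0,0]))),2),"tz",R[:,2].round(3),"F",np.round(o["contact_force"],2),"M",np.round(o["wrist_torque"],2),"op",round(o["opening"]*1e3,1),"g",round(o["grip_force"],1))
    return o,R
def to(p):
    o,R=st();print("tool shift mm",np.round(R.T@(np.array(p)-o["tool_pos"])*1e3,1))
E
python3 - <<'E'
from h import *
to([.501,-.097,.197])
b=snap("scene","pics/s1.png")
c=np.zeros((560,780,3),np.uint8)
x,y=map(int,w2px("scene",(.50,-.097,.05)));print(x,y)
c[:, :380]=cv2.resize(b[y-70:y+70,x-48:x+47],(380,560),interpolation=2)
x,y=map(int,w2px("scene",(.50,.2345,.04)));print(x,y)
c[:400,385:780]=cv2.resize(b[y-50:y+50,x-80:x+80],(395,400*395//640+0),interpolation=2) if 0 else cv2.resize(b[y-50:y+50,x-75:x+75],(395,400),interpolation=2)
cv2.imwrite("pics/c1.png",c)
E
```

```text
t 1.85 pos [500.2 -98.4 271.2] yaw -10.85 tz [ 0. -0. -1.] F [ 0.78 -0.01 -0.49] M [ 0.01 -0.01  0.01] op 85.3 g 0.0
tool shift mm [ 0.4 -1.6 74.2]
284 192
172 240
```

View pics/c1.png

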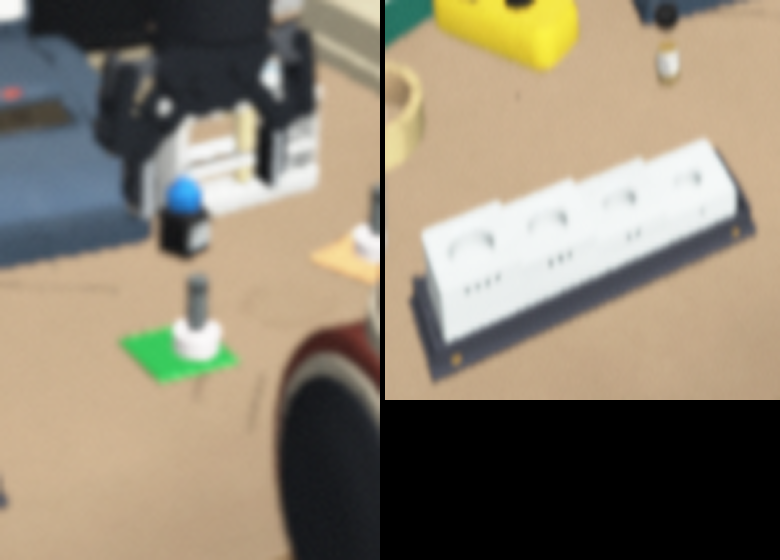

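Scene crop: the open gripper stands above the plug, whose stem top is at about (285.5,191.5) px; gauge rises towards +y as described. Checking the plug position from this view.

```bash
python3 - <<'E'
from h import *
print(px2w("scene",(285.5,192),.056), px2w("scene",(285.3,205),.018))
# bore rims in scene
b=cv2.imread("pics/s1.png")
x,y=map(int,w2px("scene",(.50,.2345,.04)))
for i,(u,v) in enumerate([(306,181),(235,201),(164,221),(86,246)]): print(i+1,px2w("scene",(x-75+u/2.633,y-50+v/4),.032+.005*i).round(4))
E
```

```text
[ 0.49251601 -0.09193413  0.056     ] [ 0.49201485 -0.09258266  0.018     ]
1 [0.4733 0.1466 0.032 ]
2 [0.4876 0.2085 0.037 ]
3 [0.5008 0.2673 0.042 ]
4 [0.5124 0.3295 0.047 ]
```

Call:
step_arm:
  commands:
    - [100,[0,-1,40],0]
    - [100,[0,-1,74],0]
    - [100,[0,-1,74],0]
    - [100,[0,-1,74],0]

```text
t: 2.4
tool_pos: [0.5013, -0.0973, 0.1985]
tool_rot: [3.127, -0.296, 0.004]
contact_force: [0.8, -1.0, 0.5]
opening: 0.0854
grip_force: 0.0
```

```bash
python3 - <<'E'
from h import *
o,R=st();tp=np.array(o["tool_pos"])
a=snap("top","pics/t2.png");b=snap("scene","pics/s2.png")
g=tp+R@[0,0,.155]
c=np.zeros((480,780,3),np.uint8)
for k,(n,im) in enumerate((("top",a),("scene",b))):
    x,y=w2px(n,g);x0,y0=int(x)-24,int(y)-30;print(n,x,y,x0,y0)
    r=cv2.resize(im[y0:y0+60,x0:x0+48],(384,480),interpolation=2)
    for s in(-.05,0,.05):
        u,v=w2px(n,g+R@[0,s,0]);cv2.circle(r,(int((u-x0+.5)*8),int((v-y0+.5)*8)),3,(0,0,255),-1)
    c[:,k*390:k*390+384]=r
cv2.imwrite("pics/c2.png",c)
E
```

```text
t 2.4 pos [501.3 -97.3 198.5] yaw -10.82 tz [ 0.003 -0.001 -1.   ] F [ 0.83 -0.95  0.47] M [-0.07 -0.06  0.02] op 85.4 g 0.0
top 277.3287815256158 210.2817952650144 253 180
scene 284.48389286895133 194.37810661915768 260 164
```

View pics/c2.png

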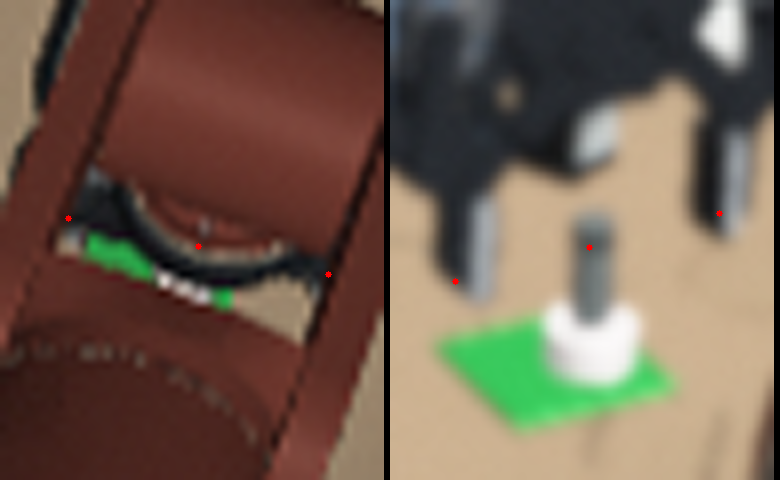

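Scene: the fingers straddle the stem (stem top at (593,215) in the crop, midway between the fingers), so I close.

Call:
step_arm:
  commands:
    - [50,[0,0,1],0]
    - [10,[0,0,1],0]
    - [0,[0,0,1],0]
    - [0,[0,0,1],0]
    - [0,[0,0,1],0]
    - [0,[0,0,1],0]
    - [0,[0,0,1],0]
    - [0,[0,0,1],0]
  squeeze: 30

```text
t: 3.5
tool_pos: [0.5007, -0.0964, 0.1957]
tool_rot: [-3.128, 0.294, 0.0]
contact_force: [0.4, -0.3, 0.9]
opening: 0.0133
grip_force: 29.7
```

```bash
python3 - <<'E'
from h import *
o,R=st();tp=np.array(o["tool_pos"])
b=snap("scene","pics/s3.png")
g=tp+R@[0,0,.155]
n="scene";x,y=w2px(n,g);x0,y0=int(x)-24,int(y)-30
r=cv2.resize(b[y0:y0+60,x0:x0+48],(480,600),interpolation=2)
for s in(-.012,0,.012):
    for z in (-.0,.018):
        u,v=w2px(n,g+R@[s,0,z]);print(s,z,(u-x0+.5)*10,(v-y0+.5)*10)
cv2.imwrite("pics/c3.png",r)
E
```

```text
t 3.5 pos [500.7 -96.4 195.7] yaw -10.76 tz [ 0.  0. -1.] F [ 0.38 -0.25  0.86] M [0.07 0.08 0.01] op 13.3 g 29.7
-0.012 -0.0 273.8807774370679 330.2964058580932
-0.012 0.018 271.3320496166085 391.68719611851174
0 -0.0 249.20520397934638 310.7626648436485
0 0.018 246.83953926605966 371.82571777697916
0.012 -0.0 224.8986453874886 291.52031862213335
0.012 0.018 222.71111161034867 352.2589930883842
```

View pics/c3.png

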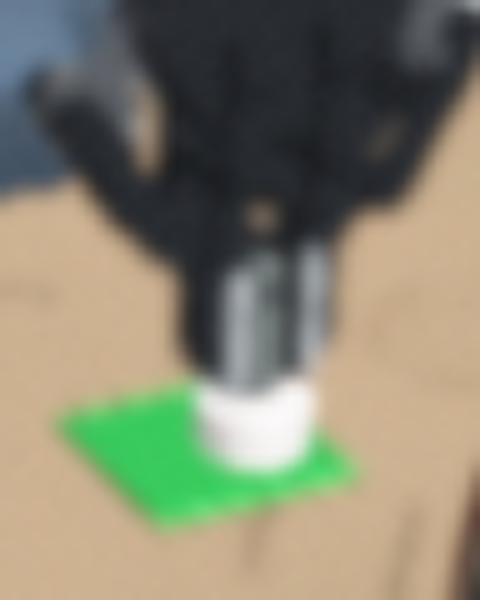

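The crop shows the pads on the stem, with the disc centre at about (255,420): roughly 10 px right of the tool axis, i.e. the plug sits about 5 mm towards tool -x. I regrip centred.

Call:
step_arm:
  commands:
    - [35,[0,0,0],0]
    - [35,[0,0,0],0]
    - [35,[-5,0,0],0]
    - [35,[-5,0,0],0]
    - [0,[-5,0,0],0]
    - [0,[-5,0,0],0]
    - [0,[-5,0,0],0]
    - [0,[-5,0,0],0]
    - [0,[-5,0,0],0]
  squeeze: 40

```text
t: 4.68
tool_pos: [0.4959, -0.0956, 0.1958]
tool_rot: [3.128, -0.294, 0.0]
contact_force: [-0.6, -0.3, 0.9]
opening: 0.0127
grip_force: 38.9
```

Call:
step_arm:
  commands:
    - [0,[-5,0,-15],0]
    - [0,[-5,0,-45],0]
    - [0,[-5,0,-60],0]
    - [0,[-5,0,-60],0]
    - [0,[-5,0,-60],0]

```text
t: 5.3
tool_pos: [0.4904, -0.0944, 0.2549]
tool_rot: [-3.127, 0.295, 0.002]
contact_force: [-0.0, -0.3, -0.8]
opening: 0.0127
grip_force: 38.9
```

```bash
python3 - <<'E'
from h import *
o,R=st();tp=np.array(o["tool_pos"])
b=snap("scene","pics/s4.png")
hsv=cv2.cvtColor(b,cv2.COLOR_BGR2HSV)
g=tp+R@[0,0,.155]
n="scene";u=g.copy();x,y=w2px(n,g+R@[0,0,.031]);x,y=int(x),int(y)
w=np.zeros(b.shape[:2],np.uint8);w[y-12:y+14,x-14:x+14]=255;w&=cv2.inRange(hsv,(0,0,165),(180,40,255))
cs=max(cv2.findContours(w,0,1)[0],key=cv2.contourArea).reshape(-1,2)
print(cv2.boundingRect(cs),cv2.minAreaRect(cs))
for s in (-.005,0,.005): print(s,w2px(n,g+R@[s,0,.031]))
E
```

```text
t 5.3 pos [490.4 -94.4 254.9] yaw -10.76 tz [-0.001  0.    -1.   ] F [-0.04 -0.31 -0.8 ] M [-0.01 -0.04  0.01] op 12.7 g 38.9
(281, 175, 15, 18) ((288.2264099121094, 184.79244995117188), (11.65542984008789, 15.929086685180664), 29.05460548400879)
-0.005 [288.05448099 188.34384038]
0 [287.00452935 187.54710895]
0.005 [285.96126751 186.75543433]
```

Call:
step_arm:
  commands:
    - [0,[-10,-40,0],0]
    - [0,[-20,-82,0],0]
    - [0,[-31,-126,0],0]
    - [0,[-42,-170,0],0]
    - [0,[-52,-212,5],0]
    - [0,[-57,-233,12],0]
    - [0,[-57,-233,20],0]
    - [0,[-57,-233,20],0]
    - [0,[-57,-233,20],0]

```text
t: 6.48
tool_pos: [0.4785, 0.1441, 0.2355]
tool_rot: [3.127, -0.297, -0.001]
contact_force: [0.1, 0.4, -0.2]
opening: 0.0127
grip_force: 39.1
```

```bash
python3 - <<'E'
from h import *
o,R=st();tp=np.array(o["tool_pos"])
c=np.zeros((560,790,3),np.uint8)
b=snap("scene","pics/s5.png");a=snap("top","pics/t5.png")
un=tp+R@[0,0,.1918];print(un)
n="scene"
for s in((0,0,.1918),(0,0,.1778),(0,.015,.1918),(0,-.015,.1918),(.015,0,.1918),(-.015,0,.1918)): print(s,w2px(n,tp+R@s).round(1))
x,y=w2px(n,un);x0,y0=int(x)-50,int(y)-30;print(x0,y0)
c=cv2.resize(b[y0:y0+60,x0:x0+80],(800,600),interpolation=2);cv2.imwrite("pics/c5.png",c)
E
```

```text
t 6.47 pos [478.5 144.1 235.5] yaw -10.84 tz [-0. -0. -1.] F [ 0.07  0.41 -0.18] M [0.01 0.02 0.06] op 12.7 g 39.1
[0.47838504 0.14410097 0.04369941]
(0, 0, 0.1918) [212.6 229.5]
(0, 0, 0.1778) [212.4 224.3]
(0, 0.015, 0.1918) [218.7 227.9]
(0, -0.015, 0.1918) [206.5 231.2]
(0.015, 0, 0.1918) [209.9 226.5]
(-0.015, 0, 0.1918) [215.4 232.7]
162 199
```

View pics/c5.png

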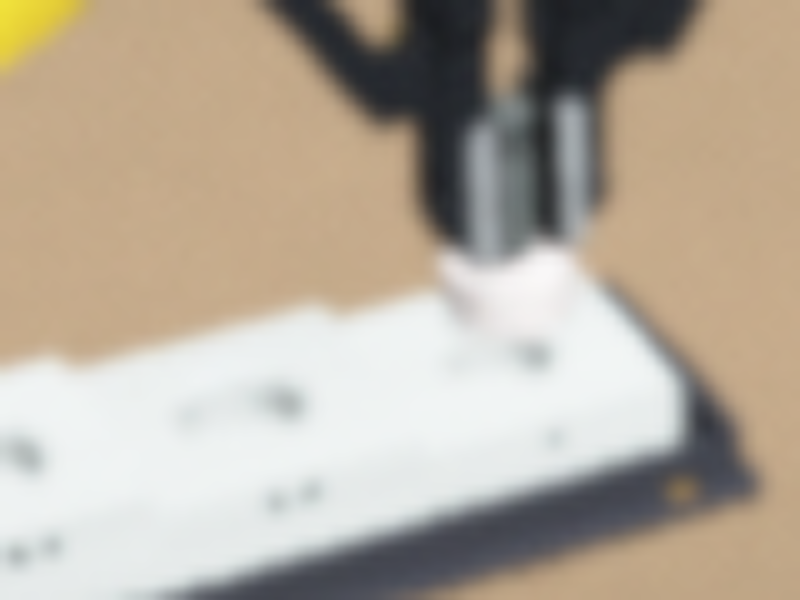

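The crop shows the plug over step 1, disc centred near column 510; bore 1's visible rim spans about columns 450–548 at row ~355, so the plug needs about 4 mm along tool -y and 2 mm along -x. First gentle touch.

Call:
step_arm:
  commands:
    - [0,[-2,-4,5],0]
    - [0,[-2,-4,9],0]
    - [0,[-2,-4,11],0]
    - [0,[-2,-4,12],0]
    - [0,[-2,-4,12],0]
    - [0,[-2,-4,12],0]

```text
t: 7.32
tool_pos: [0.4772, 0.1493, 0.2238]
tool_rot: [-3.128, 0.295, -0.001]
contact_force: [0.3, -0.4, -0.4]
opening: 0.0132
grip_force: 39.1
```

Call:
step_arm:
  commands:
    - [0,[0,0,1],0]
    - [0,[0,0,1],0]
    - [0,[0,0,1],0]

```text
t: 7.7
tool_pos: [0.4773, 0.1493, 0.2231]
tool_rot: [-3.128, 0.294, -0.001]
contact_force: [-1.4, -0.9, 3.7]
opening: 0.0127
grip_force: 39.2
```

```bash
python3 -c "
from h import *
st()"
```

```text
t 7.7 pos [477.3 149.3 223.1] yaw -10.76 tz [ 0.  0. -1.] F [-1.44 -0.89  3.7 ] M [-0.09  0.21 -0.03] op 12.7 g 39.2
```

Call:
step_arm:
  commands:
    - [0,[0,2,0],0]
    - [0,[0,4,0],0]
    - [0,[0,6,0],0]
    - [0,[2,6,0],0]
    - [0,[2,4,0],0]
    - [0,[2,2,0],0]
    - [0,[2,0,0],0]
    - [0,[2,-2,0],0]
    - [0,[0,-2,0],0]
    - [0,[0,0,0],0]

```text
t: 8.95
tool_pos: [0.4774, 0.1492, 0.2231]
tool_rot: [-3.127, 0.295, -0.002]
contact_force: [2.2, 2.6, 5.7]
opening: 0.0125
grip_force: 39.4
```

```bash
python3 -c "
from h import *
st()"
```

```text
t 8.95 pos [477.4 149.2 223.1] yaw -10.77 tz [ 0.001  0.001 -1.   ] F [2.16 2.58 5.7 ] M [ 0.42 -0.16  0.02] op 12.5 g 39.4
```

Call:
step_arm:
  commands:
    - [0,[0,0,-15],0]
    - [0,[0,-31,-15],0]
    - [0,[0,-62,-15],0]
    - [0,[0,-62,-15],0]
    - [0,[0,-62,-8],0]
    - [0,[0,-62,-6],0]
    - [0,[0,-62,-5],0]
    - [0,[0,-62,-5],0]
    - [0,[0,-62,-5],0]

```text
t: 10.07
tool_pos: [0.4889, 0.2098, 0.2281]
tool_rot: [3.127, -0.295, 0.001]
contact_force: [-2.5, -1.5, 3.9]
opening: 0.0129
grip_force: 39.5
```

```bash
python3 - <<'E'
from h import *
o,R=st();tp=np.array(o["tool_pos"])
b=snap("scene","pics/s6.png")
n="scene";x,y=w2px(n,tp+R@[0,0,.1918]);x0,y0=int(x)-40,int(y)-36;print(x0,y0,(x-x0+.5)*10,(y-y0+.5)*10)
c=cv2.resize(b[y0:y0+60,x0:x0+80],(800,600),interpolation=2);cv2.imwrite("pics/c6.png",c)
E
```

```text
t 10.07 pos [488.9 209.8 228.1] yaw -10.78 tz [ 0. -0. -1.] F [-2.45 -1.55  3.91] M [-0.23  0.34 -0.04] op 12.9 g 39.5
145 204 409.36170305580504 369.55901774997386
```

View pics/c6.png

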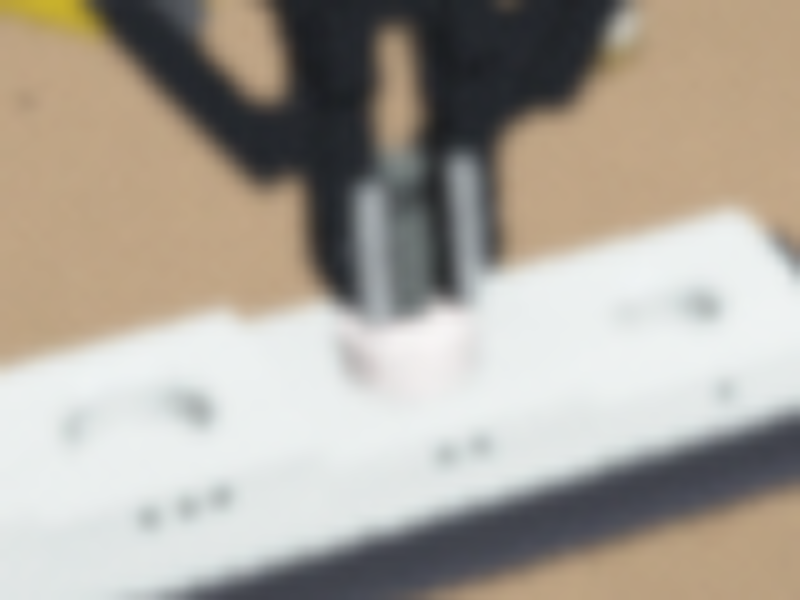

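The crop shows the plug resting on step 2 at column ~408, midway between bore 1 (612–720) and bore 3 (65–212): close to bore 2's centre but not dropped in. I feel around by pecking.

Call:
step_arm:
  commands:
    - [0,[0,2,-2],0]
    - [0,[0,2,-2],0]
    - [0,[0,2,0],0]
    - [0,[0,2,0],0]
    - [0,[0,2,0],0]

```text
t: 10.75
tool_pos: [0.4884, 0.2082, 0.228]
tool_rot: [3.127, -0.294, -0.0]
contact_force: [-1.0, -1.5, 5.1]
opening: 0.0129
grip_force: 39.6
```

Call:
step_arm:
  commands:
    - [0,[-2,-2,-2],0]
    - [0,[-2,-2,-2],0]
    - [0,[-2,-2,0],0]
    - [0,[-2,-2,0],0]
    - [0,[-2,-2,0],0]

```text
t: 11.38
tool_pos: [0.4868, 0.2106, 0.228]
tool_rot: [-3.128, 0.294, 0.001]
contact_force: [-2.7, -0.3, 5.2]
opening: 0.0127
grip_force: 39.6
```

Call:
step_arm:
  commands:
    - [0,[2,-2,-2],0]
    - [0,[2,-2,-2],0]
    - [0,[2,-2,0],0]
    - [0,[2,-2,0],0]
    - [0,[2,-2,0],0]

```text
t: 12.0
tool_pos: [0.4893, 0.2122, 0.2281]
tool_rot: [-3.128, 0.295, -0.001]
contact_force: [-0.9, -1.0, 4.2]
opening: 0.0129
grip_force: 39.6
```

Call:
step_arm:
  commands:
    - [0,[2,2,-2],0]
    - [0,[2,2,-2],0]
    - [0,[2,2,0],0]
    - [0,[2,2,0],0]
    - [0,[2,2,0],0]

```text
t: 12.62
tool_pos: [0.4907, 0.2097, 0.228]
tool_rot: [3.127, -0.294, -0.001]
contact_force: [-2.4, -1.4, 4.5]
opening: 0.0128
grip_force: 39.5
```

Call:
step_arm:
  commands:
    - [0,[-2,0,0],0]
    - [0,[-2,-1,0],0]
    - [0,[-2,-2,0],0]
    - [0,[-2,-3,0],0]
    - [0,[-2,-4,0],0]
    - [0,[-2,-4,0],0]

```text
t: 13.38
tool_pos: [0.4896, 0.2141, 0.2279]
tool_rot: [3.127, -0.294, 0.0]
contact_force: [0.5, -2.8, 6.2]
opening: 0.0124
grip_force: 39.6
```

Call:
step_arm:
  commands:
    - [0,[0,2,0],0]
    - [0,[0,4,0],0]
    - [0,[0,6,0],0]
    - [0,[0,8,0],0]
    - [0,[0,8,0],0]

```text
t: 14.0
tool_pos: [0.4881, 0.2062, 0.228]
tool_rot: [-3.127, 0.295, -0.001]
contact_force: [0.5, 2.9, 5.4]
opening: 0.0129
grip_force: 39.6
```

Call:
step_arm:
  commands:
    - [0,[0,0,-15],0]
    - [0,[0,-33,-15],0]
    - [0,[0,-66,-15],0]
    - [0,[0,-66,-15],0]
    - [0,[0,-66,-8],0]
    - [0,[0,-66,-6],0]
    - [0,[0,-66,-5],0]
    - [0,[0,-66,-5],0]
    - [0,[0,-66,-5],0]

```text
t: 15.12
tool_pos: [0.5004, 0.2708, 0.233]
tool_rot: [3.127, -0.295, 0.001]
contact_force: [-2.0, -1.5, 4.2]
opening: 0.0128
grip_force: 39.6
```

```bash
python3 - <<'E'
from h import *
o,R=st();tp=np.array(o["tool_pos"])
b=snap("scene","pics/s7.png")
n="scene";x,y=w2px(n,tp+R@[0,0,.1918]);x0,y0=int(x)-40,int(y)-36;print(x0,y0,(x-x0+.5)*10,(y-y0+.5)*10)
c=cv2.resize(b[y0:y0+60,x0:x0+80],(800,600),interpolation=2);c=np.clip((c.astype(float)-100)*1.6,0,255).astype(np.uint8);cv2.imwrite("pics/c7.png",c)
E
```

```text
t 15.12 pos [500.4 270.8 233. ] yaw -10.77 tz [ 0. -0. -1.] F [-1.99 -1.52  4.22] M [-0.3   0.37  0.01] op 12.8 g 39.6
117 210 414.70046579302306 367.04318938559794
```

View pics/c7.png

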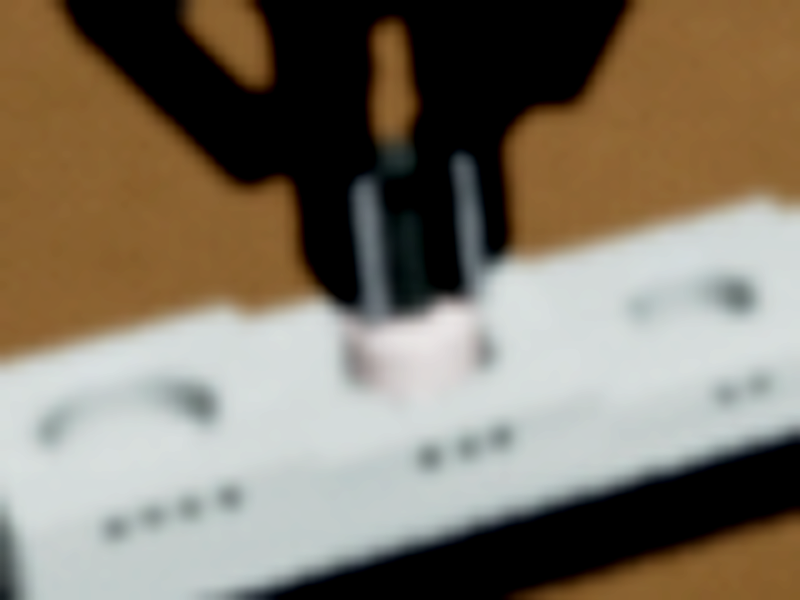

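The crop shows bore 3's dark right edge peeking out at (487,350), disc spanning 343–478 and sitting ~5 px too high, i.e. ~2 mm too far along tool +x. I peck around that direction.

Call:
step_arm:
  commands:
    - [0,[-2,-1,-2],0]
    - [0,[-2,-1,-2],0]
    - [0,[-2,-1,0],0]
    - [0,[-2,-1,0],0]
    - [0,[-2,-1,0],0]

```text
t: 15.8
tool_pos: [0.4985, 0.2726, 0.233]
tool_rot: [-3.127, 0.294, 0.0]
contact_force: [-2.8, -0.7, 4.1]
opening: 0.0126
grip_force: 39.6
```

Call:
step_arm:
  commands:
    - [0,[1,1,-2],0]
    - [0,[1,1,-2],0]
    - [0,[1,1,0],0]
    - [0,[1,1,0],0]
    - [0,[1,1,0],0]

```text
t: 16.42
tool_pos: [0.4994, 0.2712, 0.233]
tool_rot: [3.127, -0.294, 0.0]
contact_force: [-1.5, -1.4, 4.7]
opening: 0.0129
grip_force: 39.7
```

Call:
step_arm:
  commands:
    - [0,[0,-2,-2],0]
    - [0,[0,-2,-2],0]
    - [0,[0,-2,0],0]
    - [0,[0,-2,0],0]
    - [0,[0,-2,0],0]

```text
t: 17.05
tool_pos: [0.4997, 0.2734, 0.2331]
tool_rot: [-3.128, 0.294, 0.0]
contact_force: [-3.3, 0.6, 4.9]
opening: 0.0129
grip_force: 39.7
```

Call:
step_arm:
  commands:
    - [0,[-2,0,-2],0]
    - [0,[-2,0,-2],0]
    - [0,[-2,0,0],0]
    - [0,[-2,0,0],0]
    - [0,[-2,0,0],0]

```text
t: 17.68
tool_pos: [0.4977, 0.2736, 0.233]
tool_rot: [3.127, -0.294, -0.001]
contact_force: [-3.2, -2.0, 4.5]
opening: 0.0128
grip_force: 39.6
```

Call:
step_arm:
  commands:
    - [0,[0,2,-2],0]
    - [0,[0,2,-2],0]
    - [0,[0,2,0],0]
    - [0,[0,2,0],0]
    - [0,[0,2,0],0]

```text
t: 18.3
tool_pos: [0.4975, 0.2716, 0.2331]
tool_rot: [3.127, -0.294, 0.0]
contact_force: [-1.7, -1.9, 4.1]
opening: 0.0129
grip_force: 39.7
```

```bash
python3 - <<'E'
from h import *
def width(row,c):
    m=row[c-1:c+2].mean();out=[]
    for s in(-1,1):
        bg=np.mean([row[c+s*k] for k in(10,11,12)]);th=(m+bg)/2;i=c
        while row[i]>th:i+=s
        out.append(i-s*(th-row[i])/(row[i-s]-row[i]))
    return out
for f in("s0","s1","s2"):
    b=cv2.imread(f"pics/{f}.png").astype(float)[:,:,0]
    for v in range(203,212):
        l,r=width(b[v],285);z=.004+ .007
        p=px2w("scene",(l,v),.011);q=px2w("scene",(r,v),.011)
        print(f,v,round(l,2),round(r,2),round(r-l,2),round(1e3*np.linalg.norm(p-q),1))
E
```

```text
s0 203 285.15 286.14 0.99 2.6
s0 204 278.25 291.76 13.51 35.5
s0 205 278.84 290.89 12.05 31.6
s0 206 279.41 290.45 11.04 28.8
s0 207 279.92 290.08 10.16 26.4
s0 208 280.09 289.89 9.8 25.4
s0 209 280.29 289.62 9.33 24.1
s0 210 280.82 289.13 8.32 21.4
s0 211 281.53 288.4 6.87 17.6
s1 203 285.14 285.98 0.84 2.2
s1 204 278.27 291.71 13.43 35.3
s1 205 278.79 290.99 12.2 31.9
s1 206 279.28 290.55 11.27 29.4
s1 207 279.69 290.2 10.51 27.3
s1 208 279.86 290.0 10.14 26.3
s1 209 280.02 289.72 9.7 25.0
s1 210 280.71 289.21 8.49 21.8
s1 211 281.43 288.41 6.98 17.9
s2 203 285.17 286.63 1.47 3.9
s2 204 278.24 291.7 13.46 35.4
s2 205 278.79 290.94 12.15 31.8
s2 206 279.29 290.55 11.26 29.4
s2 207 279.7 290.21 10.51 27.3
s2 208 279.83 290.0 10.17 26.3
s2 209 280.08 289.7 9.62 24.8
s2 210 280.68 289.2 8.52 21.9
s2 211 281.45 288.43 6.97 17.9
```

```bash
python3 - <<'E'
from h import *
a=cv2.imread("pics/t0.png")
for nm,(x,y) in dict(mat=(276,212),b1=(340,207),b2=(363,205)).items():
    p=cv2.resize(a[y-12:y+12,x-12:x+12,0],None,fx=8,fy=8,interpolation=cv2.INTER_CUBIC)
    for t in(130,150,170):
        cs=[c for c in cv2.findContours((p>t).astype(np.uint8),0,1)[0]]
        c=max(cs,key=cv2.contourArea);h=cv2.convexHull(c)
        A=cv2.contourArea(h)/64;e=cv2.fitEllipse(h);ctr=np.array(e[0])/8+[x-12,y-12]
        s=np.linalg.norm(px2w("top",ctr,.018)-px2w("top",ctr+[1,0],.018))*1e3
        print(nm,t,"D area mm",round(2*np.sqrt(A/np.pi)*s,1),"ell",np.round(np.array(e[1])/8*s,1),ctr.round(1),int(p.max()))
E
```

```text
mat 130 D area mm 29.8 ell [29.8 31.1] [276.9 212.6] 233
mat 150 D area mm 28.5 ell [28.8 30.1] [276.9 212.6] 233
mat 170 D area mm 27.3 ell [28.  28.7] [276.9 212.6] 233
b1 130 D area mm 34.6 ell [34.5 36.7] [339.8 207.3] 225
b1 150 D area mm 32.7 ell [32.4 34.9] [339.7 207.3] 225
b1 170 D area mm 30.7 ell [30.6 33.2] [339.7 207.4] 225
b2 130 D area mm 26.5 ell [26.7 29. ] [362.7 205.4] 219
b2 150 D area mm 24.5 ell [25.5 26.9] [362.7 205.3] 219
b2 170 D area mm 22.5 ell [24.2 24.5] [362.7 205.3] 219
```

Relative measurement puts the mat's plug in the middle (≈30 mm; the others ≈34 and ≈26), so step 3 should take it. I keep feeling with a finer grid, biased to tool +y.

Call:
step_arm:
  commands:
    - [0,[3,1.2,-2],0]
    - [0,[3,1.2,-2],0]
    - [0,[3,1.2,0],0]
    - [0,[3,1.2,0],0]
    - [0,[3,1.2,0],0]

```text
t: 18.92
tool_pos: [0.5002, 0.2699, 0.233]
tool_rot: [-3.128, 0.294, -0.001]
contact_force: [0.3, -1.7, 2.8]
opening: 0.0128
grip_force: 39.5
```

Call:
step_arm:
  commands:
    - [0,[-1.3,0,-2],0]
    - [0,[-1.3,0,-2],0]
    - [0,[-1.3,0,0],0]
    - [0,[-1.3,0,0],0]
    - [0,[-1.3,0,0],0]

```text
t: 19.55
tool_pos: [0.4987, 0.2702, 0.233]
tool_rot: [3.128, -0.294, -0.001]
contact_force: [-2.3, -1.3, 5.7]
opening: 0.013
grip_force: 39.7
```

Call:
step_arm:
  commands:
    - [0,[0,1.3,-2],0]
    - [0,[0,1.3,-2],0]
    - [0,[0,1.3,0],0]
    - [0,[0,1.3,0],0]
    - [0,[0,1.3,0],0]

```text
t: 20.18
tool_pos: [0.4987, 0.2688, 0.2331]
tool_rot: [3.128, -0.295, 0.0]
contact_force: [-1.0, -0.3, 5.2]
opening: 0.0131
grip_force: 39.7
```

Call:
step_arm:
  commands:
    - [0,[1.3,0,-2],0]
    - [0,[1.3,0,-2],0]
    - [0,[1.3,0,0],0]
    - [0,[1.3,0,0],0]
    - [0,[1.3,0,0],0]

```text
t: 20.8
tool_pos: [0.4999, 0.2687, 0.233]
tool_rot: [-3.128, 0.294, -0.0]
contact_force: [-0.9, -0.1, 4.2]
opening: 0.0128
grip_force: 39.7
```

Call:
step_arm:
  commands:
    - [0,[1.3,-0.5,-2],0]
    - [0,[1.3,-0.5,-2],0]
    - [0,[1.3,-0.5,0],0]
    - [0,[1.3,-0.5,0],0]
    - [0,[1.3,-0.5,0],0]

```text
t: 21.42
tool_pos: [0.5011, 0.2688, 0.2324]
tool_rot: [3.128, -0.294, -0.001]
contact_force: [-0.4, -0.7, -0.6]
opening: 0.0131
grip_force: 39.3
```

Call:
step_arm:
  commands:
    - [0,[0,-1.3,-2],0]
    - [0,[0,-1.3,-2],0]
    - [0,[0,-1.3,0],0]
    - [0,[0,-1.3,0],0]
    - [0,[0,-1.3,0],0]

```text
t: 22.05
tool_pos: [0.5014, 0.2701, 0.2326]
tool_rot: [3.128, -0.295, -0.0]
contact_force: [0.2, 0.6, -0.3]
opening: 0.0128
grip_force: 39.3
```

Force vanished and z dropped at the last two points: it is entering bore 3. Centre between them and lower gently.

Call:
step_arm:
  commands:
    - [0,[0.3,0.6,-2],0]
    - [0,[0.3,0.6,-2],0]
    - [0,[0.3,0.6,0],0]
    - [0,[0.3,0.6,1],0]
    - [0,[0.3,0.6,2],0]
    - [0,[0.3,0.6,2],0]
    - [0,[0.3,0.6,2],0]

```text
t: 22.92
tool_pos: [0.5016, 0.2695, 0.2308]
tool_rot: [-3.128, 0.294, -0.0]
contact_force: [0.2, 0.7, -0.7]
opening: 0.0129
grip_force: 39.3
```

Call:
step_arm:
  commands:
    - [0,[0,0,1.5],0]
    - [0,[0,0,3],0]
    - [0,[0,0,3],0]

```text
t: 23.3
tool_pos: [0.5015, 0.2695, 0.2275]
tool_rot: [3.128, -0.295, -0.001]
contact_force: [0.3, 0.3, -0.7]
opening: 0.0129
grip_force: 39.3
```

Call:
step_arm:
  commands:
    - [0,[0,0,1.5],0]
    - [0,[0,0,3],0]
    - [0,[0,0,3],0]

```text
t: 23.68
tool_pos: [0.5015, 0.2695, 0.2245]
tool_rot: [3.128, -0.294, -0.001]
contact_force: [-0.3, 0.4, -0.7]
opening: 0.0132
grip_force: 39.3
```

Call:
step_arm:
  commands:
    - [0,[0,0,1],0]
    - [0,[0,0,2],0]
    - [0,[0,0,2],0]
    - [0,[0,0,2],0]

```text
t: 24.18
tool_pos: [0.5016, 0.2695, 0.2227]
tool_rot: [-3.128, 0.295, -0.0]
contact_force: [-0.3, 0.4, -0.9]
opening: 0.0128
grip_force: 39.3
```

Call:
step_arm:
  commands:
    - [0,[0,0,0.7],0]
    - [0,[0,0,1.2],0]
    - [0,[0,0,1.2],0]
    - [0,[0,0,1.2],0]

```text
t: 24.68
tool_pos: [0.5017, 0.2695, 0.2218]
tool_rot: [-3.128, 0.295, -0.0]
contact_force: [-0.6, -0.6, 1.2]
opening: 0.0126
grip_force: 39.4
```

Call:
step_arm:
  commands:
    - [25,[0,0,0],0]
    - [30,[0,0,0],0]
    - [30,[0,0,0],0]
    - [30,[0,0,0],0]
    - [30,[0,0,-5],0]
    - [30,[0,0,-20],0]
    - [30,[0,0,-50],0]
    - [30,[0,0,-90],0]
    - [30,[0,0,-90],0]

```text
t: 25.8
tool_pos: [0.5031, 0.2701, 0.3175]
tool_rot: [-3.123, 0.294, -0.014]
contact_force: [0.3, -0.3, 0.2]
opening: 0.0258
grip_force: 0.0
```

```bash
python3 - <<'E'
from h import *
o,R=st()
b=snap("scene","pics/s8.png")
x0,y0=117,200
c=cv2.resize(b[y0:y0+60,x0:x0+80],(800,600),interpolation=2);cv2.imwrite("pics/c8.png",c)
E
```

```text
t 25.8 pos [503.1 270.1 317.5] yaw -10.75 tz [ 0.009  0.004 -1.   ] F [ 0.33 -0.26  0.22] M [-0.03 -0.1  -0.  ] op 25.8 g 0.0
```

View pics/c8.png

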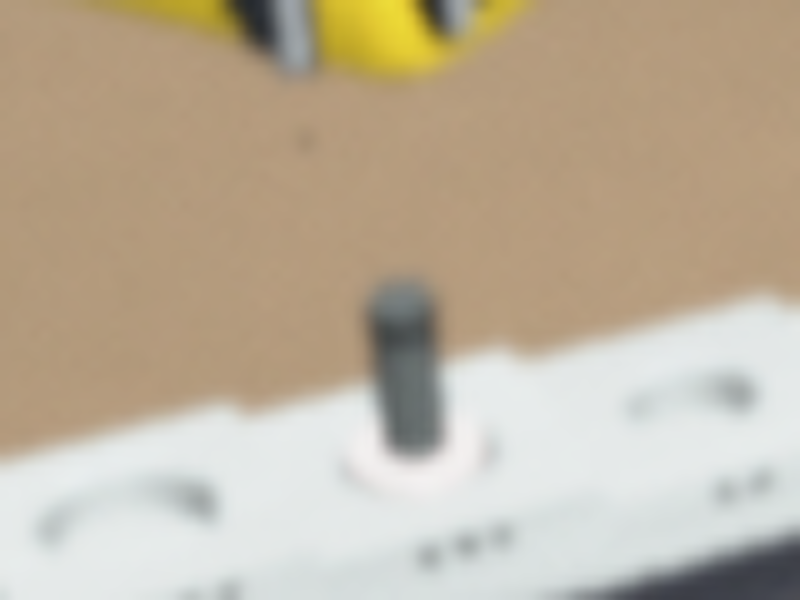

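The crop shows the plug upright in bore 3 with its disc nearly flush, stem from (413,450) to (402,300), fingers clear. Checking the lean against a vertical's projection before handing in.

```bash
python3 - <<'E'
from h import *
B=np.array([.5015,.2695,0])
p=(w2px("scene",B+[0,0,.044])-[117,200]+.5)*10;q=(w2px("scene",B+[0,0,.082])-[117,200]+.5)*10
print(p,q,q-p)
E
```

```text
[416.281231   451.98685814] [400.58749112 301.28352259] [ -15.69373988 -150.70333555]
```

The stem's lean in the picture matches a true vertical at home height: base (416,452), top (401,301). Handing in.

```bash
python3 -c "
from h import *
print(finish_job())"
```

```text
the job is handed in; nothing more can be done
None
```

The mat's plug measured about 30 mm across and was refused at steps 1 and 2. It entered step 3, where I left it home, upright and released, and handed the job in at about 26 s; no verdict was shown.

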